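# Push the row of coupon carriers home and swing the keeper shut

### The arm

A 6-joint arm with a two-finger parallel gripper is mounted at the origin on a cart in front of the work surface, level with it; the furniture and walls round the work are solid. World frame = base frame: x ahead of the robot, y to its left, z up, the work surface at z = 0. Lengths are in m, angles in rad, forces in N, time in s.
With the tool pointing down it reaches from about 0.3 to 0.875 m from the base axis. Payload 6.4 kg.
Tool frame: the origin (TCP) lies at the very end of the fingers, on their centre line; the grasp point (between the pads) lies behind it (robot.tcp_to_grasp is the z of the grasp point in the tool frame, in m); z points along the fingers, x is the direction in which the jaws open and shut, and the axes are right-handed (so a half turn about z gives the same grasp; the last joint's range is limited). The gripper opens to 85 mm and grips with 20 to 120 N. Pads are 22 mm wide; open, the fingers measure 114 mm over their backs; the gripper's body (76 mm by 85 mm) begins 54 mm behind the grasp point. The pads swing forward as they close: fully open they stand 13 mm farther back than shut.
Start: joints at [-1.532, 0.181, 1.607, -0, 1.354, -0.206], TCP at [0.139, -0.558, 0.231] pointing down, gripper open.
Joint ranges: [-2.99, 2.99], [-0.89, 2.07], [0.3, 2.58], [-1.14, 4.28], [0, 2.63], [-3.12, 3.12]. Speed limits (rad/s): [2.57, 2.57, 3.01, 3.14, 3.14, 3.14].

### API

Orientations are given as a unit quaternion [w, x, y, z].
In Python, from workcell import robot, read_camera, get_calibration gives the robot as it stands.
- The arm moves only by the tool carry_out, never from a script. Its argument "deltas" is a list that holds one entry, the list of rows, each a list of 7 numbers: the shift along the tool's x, y, z normalised to -1 to 1, where 1 is 50 mm, then the turn, a rotation vector about the tool's x, y, z normalised to -1 to 1, where 1 is 0.15 rad, then the opening, from 0 (shut) to 1 (fully open). In form: [[[tx, ty, tz, wx, wy, wz, fingers], ...]]. A call has 1 to 5 rows; each row shifts and turns the pose as measured when the row begins, along the tool's axes as they then stand; what a row does not reach is not made up. A row lasts 1/10 s, in which the tool goes at most 50 mm and 8.59 degrees, less where a joint would pass 70% of its speed; a pose out of reach is approached as far as the arm can. A call with a number of a shift or a turn outside -1 to 1 is refused whole. A call with a gripper value outside its range is refused whole. The fingers move at their own pace and stop on an object; the grip force is fixed at half the most. Time passes only in rows, so rows that do not move let the fingers close. It gives the time, the measured TCP pose, the force and the opening at its end, in the units of the state.
- robot.read_state(): the state, without advancing time (a new reading comes with each control period).
- read_camera(name): name is "side" or "top"; returns (picture, depth): 420x560x3 uint8, red, green, blue; 420x560 float32, m along the optical axis (not along the pixel's ray), 0 where there is no reading.
- get_calibration(name): a dict with "fov_y" (degrees; the focal length in pixels is half the picture's height over the tangent of half this angle, whatever the lens; pixels are square), "cx", "cy" (the principal point, pixels), "world_to_cam" (4x4, takes a point from world to camera coordinates). Camera axes: x right, y up, looking along -z (the intrinsics and any distortion apply to the point x, -y, -z); pixel columns grow to the right and rows downward; lengths in m; the calibration is good to about 2 mm. A picture is of the moment at which its call begins. get_calibration takes no time and is no camera call.
- robot.hand_in(): hands the job in, once; it reports no verdict.
The state is a dict: "time": time; "joint_positions": joint angles; "dq": joint speeds; "effort": joint torques, N m; "eef_pos": TCP position; "eef_rot": TCP orientation; "contact_force": force on the tool from outside, world axes, zero at the start; "ft_torque": the same for the moment, N m; "gripper_width": finger opening in m.
Only numpy, scipy, OpenCV 4.12 (cv2) and the standard library are available. Lean on these libraries where they do the work, as an engineer would, in place of code of your own. Each camera call takes 0.05 s, during which the arm holds its last target.

### The job

On the plating bench, push the whole row of four coupon carriers along the dark guide rail as one train, keeping them together, until the front carrier is hard against the blue end stop. Then push the red knob of the keeper arm round until the arm lies fully across the rail behind the last carrier. Push with the fingers only, lifting and tipping nothing, and leave the other things on the bench where they are.

Things in the scene. Friction and masses are not known exactly. Their poses are not given: they have to be found in the camera images.
- rail: Dark anodised guide rail fixed on the worktop, at another spot and angle each time: shallow open channel 300 mm long, 60 mm wide. Origin: centre of its underside, on the worktop; x along the channel to the end stop, z up. Channel floor 6 mm above the worktop, 48 mm wide; side walls 5 mm thick, tops 14 mm above the worktop. The -x end is open.
- stop_face (a point): Centre of the end stop's inner face, at rail x = +138 mm, 26 mm above the worktop. The stop is a blue block across the rail's +x end, 12 mm thick, 60 mm wide, its top 46 mm above the worktop.
- carrier_1: Carrier 1 of 4 from the stop: loose white block, 32 mm along the rail (its x), 44 wide, 34 high, about 80 g, with an upright copper coupon 2 mm thick, 30 wide across its middle; 62 high in all. Origin: centre of underside, 6 mm above the worktop. Starts face to face with its neighbours (gaps under 1.5 mm), row 50 to 110 mm short of the stop. Home: rail x = +122 mm.
- carrier_2: Carrier 2 of 4 from the stop: loose white block, 32 mm along the rail (its x), 44 wide, 34 high, about 80 g, with an upright brass coupon 2 mm thick, 30 wide across its middle; 62 high in all. Origin: centre of underside, 6 mm above the worktop. Starts face to face with its neighbours (gaps under 1.5 mm), row 50 to 110 mm short of the stop. Home: rail x = +90 mm.
- carrier_3: Carrier 3 of 4 from the stop: loose white block, 32 mm along the rail (its x), 44 wide, 34 high, about 80 g, with an upright copper coupon 2 mm thick, 30 wide across its middle; 62 high in all. Origin: centre of underside, 6 mm above the worktop. Starts face to face with its neighbours (gaps under 1.5 mm), row 50 to 110 mm short of the stop. Home: rail x = +58 mm.
- carrier_4: Carrier 4 of 4 from the stop (rear one, to push on): loose white block, 32 mm along the rail (its x), 44 wide, 34 high, about 80 g, with an upright brass coupon 2 mm thick, 30 wide across its middle; 62 high in all. Origin: centre of underside, 6 mm above the worktop. Starts face to face with its neighbours (gaps under 1.5 mm), row 50 to 110 mm short of the stop. Home: rail x = +26 mm.
- keeper (a joint): Angle (rad) of the keeper, a flat bright metal arm that stays where it is left (about 1 N moves it at the knob). 0: arm beside the channel, pointing to rail -x; negative: swung outwards (starts -0.5 to -0.15, limit -0.6); +1.571: hard stop, across the channel, pointing to rail +y, 4 mm behind the rear carrier. Closes clockwise from above. If the row is not home it strikes the rear carrier.
- keeper_pivot (a point): Top of the steel boss that carries the keeper's vertical pivot, at rail x = 0, y = -42 mm, 16 mm above the worktop. The keeper's arm is 12 mm wide and lies 16 to 23 mm above the worktop.
- keeper_knob (a point): Centre of the top of the red knob on the keeper's free end: an upright round post of 14 mm diameter, from 23 mm to 53 mm above the worktop, 75 mm from the pivot axis.
- masking_tape: Bystander: roll of tan paper tape lying flat, 68 mm across, 24 mm high. Origin: centre of its underside.
- wood_block: Bystander: brown wooden block 40 x 85 x 34 mm. Origin: centre of its underside.
- paint_jar: Bystander: dark paint jar with black cap, 48 mm across, 66 mm high. Origin: centre of its underside.
- tweezers: Bystander: steel tweezers, 126 x 15 x 9 mm, lying on the worktop. Origin: centre of the underside.
- spare_clip_0: Bystander: small black binder clip with wire handles, 19 x 46 x 13 mm. Origin: centre of the underside.
- paint_brush: Bystander: slim paint brush, 147 x 9 x 9 mm, lying flat. Origin: centre of the underside.
There are look-alikes about, which are no part of the job. Leave any pink look-alike of the carrier_4 alone.

How it is judged:
By the outcome, as a careful person would: the job done as asked, in the order asked, and still so for the second after the job is handed in, with the robot touching nothing.
It also fails if it takes over 48 s, if anything falls off the work surface, if the arm or the gripper's body presses on something with over 40 N, if the wrist force passes 120 N, or if a joint passes its speed limit or range.

## Working session

There is one attempt and no reset: what is moved stays moved. The work goes in short steps, Python scripts to look and compute and a tool call to move; the robot and the scene stay as the last step left them, time stands still between calls to the robot, and variables do not carry over. Pictures are saved under pics/ and viewed, and the job is handed in when it is done.

Besides the shell and the picture viewer there is one more tool, called after "Request:" by a JSON object that holds its "api" and its "payload". carry_out: Moves the arm, as the interface text tells. Scaled input: -1 to 1 covers 50 mm each way for a shift and 0.15 rad each way for a turn. Its arguments: {"type":"object","properties":{"deltas":{"type":"array"}},"required":["deltas"]}

```bash
mkdir -p pics; ls
python3 - <<'E'
from workcell import robot, read_camera, get_calibration
import cv2,numpy as np
for n in("top","side"):
    p,d=read_camera(n); np.savez(f"pics/{n}0.npz",p=p,d=d)
    cv2.imwrite(f"pics/{n}0.png",cv2.resize(p[:,:,::-1],(784,588),interpolation=cv2.INTER_CUBIC))
    print(n,get_calibration(n))
print(robot.read_state(), robot.tcp_to_grasp)
E
```

```text
pics
top {'fov_y': 48.62132713378004, 'cx': 272.53209176598824, 'cy': 201.87217269334351, 'world_to_cam': array([[-0.02131005, -0.99931434, -0.03027755,  0.01793938],
       [ 0.99814885, -0.02299115,  0.0563052 , -0.56323384],
       [-0.05696271, -0.02902163,  0.9979544 , -1.16676642],
       [ 0.        ,  0.        ,  0.        ,  1.        ]])}
side {'fov_y': 48.18556386200746, 'cx': 279.19360864051754, 'cy': 206.08941191688956, 'world_to_cam': array([[ 0.97680826, -0.21410776, -0.00186848, -0.56725075],
       [ 0.13105041,  0.59093517,  0.79600341, -0.11458204],
       [-0.16932635, -0.77778757,  0.60528926, -1.11573232],
       [ 0.        ,  0.        ,  0.        ,  1.        ]])}
{'time': 0.1, 'joint_positions': array([-1.53229230e+00,  1.81496269e-01,  1.60789371e+00,  2.79179294e-06,
        1.35381097e+00, -2.06273639e-01]), 'dq': array([-0.00086369, -0.00101187, -0.00241109,  0.00143657, -0.00014033,
        0.00175645]), 'effort': array([-2.88348765e-04, -4.45877588e+01, -3.52238846e+01, -2.29807638e-04,
        4.18477124e-03, -5.11003719e-06]), 'eef_pos': array([ 0.13935895, -0.55734677,  0.23046456]), 'eef_rot': array([-6.15143502e-04,  7.88143146e-01, -6.15491458e-01, -5.17937398e-04]), 'contact_force': array([0.61106373, 0.10420699, 0.60657439]), 'ft_torque': array([0.01104862, 0.04101991, 0.01184754]), 'gripper_width': 0.08589878342561903} -0.0187
```

View pics/top0.png

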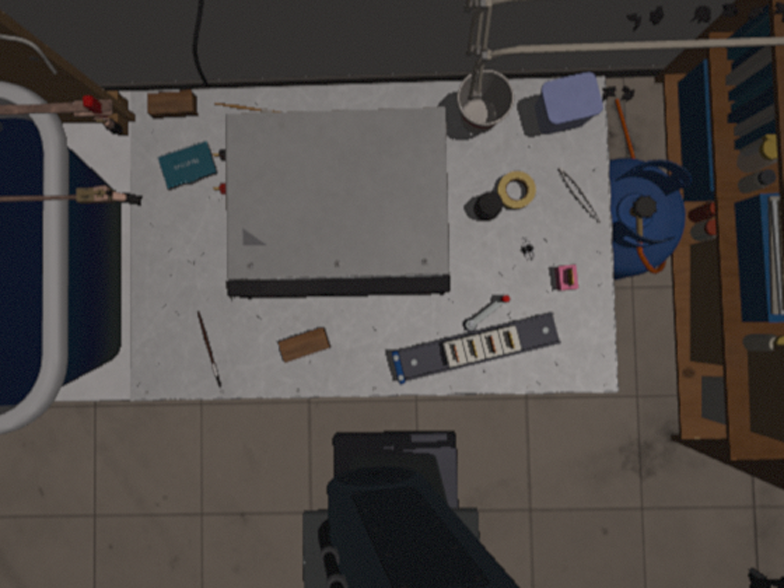

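View pics/side0.png

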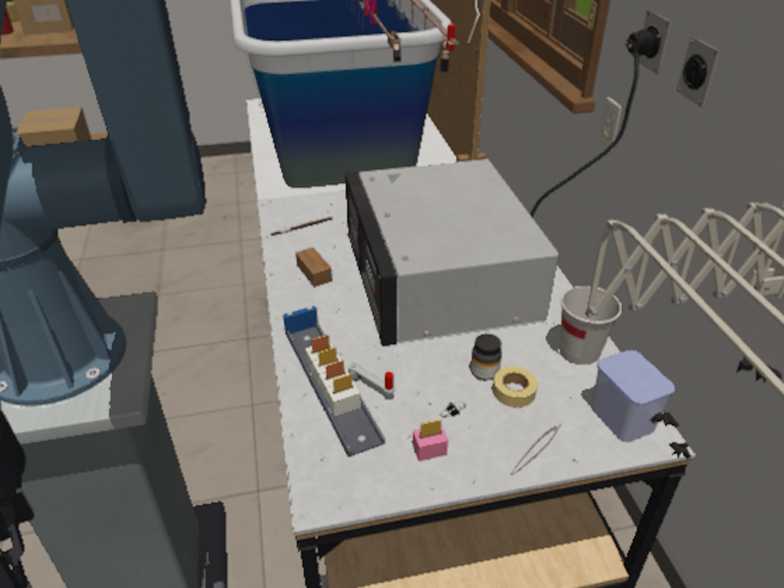

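```bash
cat > h.py <<'E'
import numpy as np,cv2
from workcell import robot, read_camera, get_calibration
def K(n):
    c=get_calibration(n); return 210/np.tan(np.radians(c["fov_y"]/2)),c["cx"],c["cy"],c["world_to_cam"]
def pix2w(n,u,v,z):
    f,cx,cy,T=K(n); R,t=T[:3,:3],T[:3,3]
    d=R.T@np.array([(u-cx)/f,-(v-cy)/f,-1]); o=-R.T@t
    return o+d*(z-o[2])/d[2]
def dep2w(n,u,v,dep):
    f,cx,cy,T=K(n); return T[:3,:3].T@(np.array([(u-cx)/f*dep,-(v-cy)/f*dep,-dep])-T[:3,3])
def w2pix(n,p):
    f,cx,cy,T=K(n); q=T[:3,:3]@np.asarray(p)+T[:3,3]
    return np.array([cx+f*q[0]/-q[2],cy-f*q[1]/-q[2]])
def crop(p,u0,v0,u1,v1,s,fn):
    c=cv2.resize(p[v0:v1,u0:u1,::-1],None,fx=s,fy=s,interpolation=cv2.INTER_CUBIC)
    cv2.imwrite(fn,cv2.convertScaleAbs(c,alpha=1.4,beta=15))
E
python3 - <<'E'
from h import *
p=np.load("pics/top0.npz")["p"];crop(p,270,185,420,285,5,"pics/ct.png")
p=np.load("pics/side0.npz")["p"];crop(p,195,210,325,340,4,"pics/cs.png")
E
```

```text
(no output)
```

View pics/ct.png

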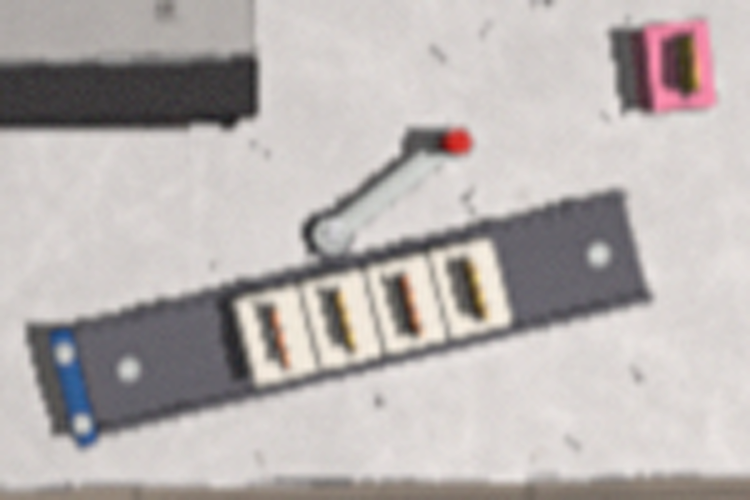

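View pics/cs.png

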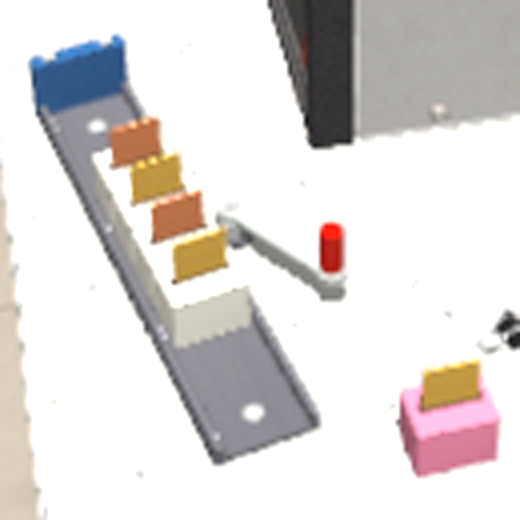

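Run:
```python
from h import *
from scipy.optimize import least_squares
T=lambda u,v:(270+u/5,185+v/5)
S=lambda u,v:(195+u/4,210+v/4)
obs=[("top",(-150,-30,14),T(622,190)),("top",(-150,30,14),T(650,298)),("top",(144,-30,46),T(65,330)),("top",(144,30,46),T(86,442)),("top",(0,-42,23),T(331,235)),
("side",(-150,-30,14),S(319,420)),("side",(-150,30,14),S(216,452)),("side",(138,30,46),S(36,66)),("side",(138,-30,46),S(125,44))]
def R(p,q): 
    c,s=np.cos(p[2]),np.sin(p[2]); q=np.array(q)/1000
    return np.array([p[0]+c*q[0]-s*q[1],p[1]+s*q[0]+c*q[1],q[2]])
for sel in (["top"],["side"],["top","side"]):
    o=[x for x in obs if x[0] in sel]
    f=lambda p:np.concatenate([w2pix(n,R(p,q))-np.array(m) for n,q,m in o])
    r=least_squares(f,[0.35,-0.15,1.5]); print(sel,r.x.round(4)); print(r.fun.reshape(-1,2).round(1).tolist())
p=r.x
kn=pix2w("top",*T(457,141),0.053); kn2=pix2w("side",*S(331,230),0.053);print("knob",kn,kn2)
c,s=np.cos(p[2]),np.sin(p[2]);M=np.array([[c,s],[-s,c]])
for k in(kn,kn2): q=M@(k[:2]-p[:2]);print("rail",q, np.hypot(q[0],q[1]+.042), np.arctan2(-(q[1]+.042)*-1,-q[0]))
for uv in[(498,238),(512,322),(236,297),(257,386)]: print("carrier",M@(pix2w("top",*T(*uv),.04)[:2]-p[:2]))
for uv in[(168,297),(182,342-0),(246,283)]: print("carrier side",M@(pix2w("side",*S(*uv),.04)[:2]-p[:2]))
for q in[(138,0,26),(-150,0,6),(0,-42,16),(26,0,40)]: print(q,R(p,q))
for n,uv in[("jar",(487,206)),("tape",(516,189)),("clip",(527,249)),("pink",(567,277)),("block",(303,344)),("furn corner",(449,292))]:
    print(n,pix2w("top",uv[0]/1.4,uv[1]/1.4,0.03))
d=np.load("pics/top0.npz")["d"]
for uv in((440,260),(449,292),(440,290)): print(dep2w("top",uv[0]/1.4,uv[1]/1.4,d[int(uv[1]/1.4),int(uv[0]/1.4)]))
```

```text
['top'] [ 0.4434 -0.1621  1.7896]
[[0.4, -0.8], [0.9, 0.8], [-1.5, -0.6], [0.2, 0.9], [-0.0, -0.3]]
['side'] [ 0.4449 -0.1674  1.7827]
[[0.8, -1.0], [-0.9, 0.9], [-0.7, 0.6], [0.8, -0.5]]
['top', 'side'] [ 0.4442 -0.164   1.7865]
[[1.3, -1.0], [1.7, 0.6], [-0.7, -1.1], [0.9, 0.4], [0.8, -0.6], [0.4, -2.4], [-1.3, -0.5], [-1.3, -0.2], [0.1, -1.3]]
knob [ 0.52861438 -0.21259016  0.053     ] [ 0.53002995 -0.2172955   0.053     ]
rail [-0.06551874 -0.07207522] 0.07209177391942213 -0.4303397652021161
rail [-0.07041803 -0.07245072] 0.07671991869923474 -0.40814524354549037
carrier [-0.07545642 -0.02080609]
carrier [-0.07195538  0.02082325]
carrier [ 0.05696221 -0.02280007]
carrier [0.05741829 0.02209909]
carrier side [-0.06757952  0.02015896]
carrier side [-0.09979293  0.02467164]
carrier side [-0.07546954 -0.02075199]
(138, 0, 26) [ 0.41464325 -0.02921814  0.026     ]
(-150, 0, 6) [ 0.4762946  -0.31054199  0.006     ]
(0, -42, 16) [ 0.48521092 -0.15502833  0.016     ]
(26, 0, 40) [ 0.43861878 -0.13862186  0.04      ]
jar [ 0.69638729 -0.1876891   0.03      ]
tape [ 0.7258358  -0.24056382  0.03      ]
clip [ 0.61694741 -0.25655972  0.03      ]
pink [ 0.56511853 -0.32566321  0.03      ]
block [0.4557279  0.14827385 0.03      ]
furn corner [ 0.5431184  -0.11531052  0.03      ]
[ 0.58906288 -0.09261844  0.16220486]
[ 0.53794654 -0.10580159  0.15835681]
[ 0.54131356 -0.09139179  0.16165169]
```

```bash
cat >> h.py <<'E'
from scipy.spatial.transform import Rotation as Ro
P=np.array([0.4442,-0.164,1.7865])
def rail2w(qx,qy):
    c,s=np.cos(P[2]),np.sin(P[2]); return np.array([P[0]+c*qx-s*qy,P[1]+s*qx+c*qy])
def w2rail(p):
    c,s=np.cos(P[2]),np.sin(P[2]); d=np.asarray(p)[:2]-P[:2]; return np.array([c*d[0]+s*d[1],-s*d[0]+c*d[1]])
def pose():
    s=robot.read_state(); q=s["eef_rot"]; return s,np.array(s["eef_pos"]),Ro.from_quat([q[1],q[2],q[3],q[0]])
def Rdown(a): # tool x at world angle a, z down
    return Ro.from_matrix(np.array([[np.cos(a),np.sin(a),0],[np.sin(a),-np.cos(a),0],[0,0,-1]]))
def show():
    s,p,R=pose(); x=R.as_matrix()
    print("t",round(s["time"],2),"tcp",p.round(4),"rail mm",(1e3*w2rail(p)).round(1),"yaw",round(np.arctan2(x[1,0],x[0,0]),3),"tilt",x[:2,2].round(4),"F",np.round(s["contact_force"],1),"w",round(s["gripper_width"],4),"j6",round(s["joint_positions"][5],2))
def plan(goals,fing,vmax=1.0,n=60):
    """goals: list of (xyz,yaw); prints rows"""
    _,p,R=pose(); k=0
    for g,a in goals:
        g=np.array(g);G=Rdown(a)
        while k<n:
            d=(R.inv().apply(g-p))/.05; w=(R.inv()*G).as_rotvec()/.15
            m=max(np.linalg.norm(d)/vmax,np.abs(w).max()/0.95)
            if m<0.02: break
            f=1/max(1,np.ceil(m)); r=np.round(np.r_[d*f,w*f],2)
            print([*map(float,r),fing]); k+=1
            p=p+R.apply(r[:3]*.05); R=R*Ro.from_rotvec(r[3:]*.15)
E
python3 - <<'E'
from h import *
show(); x=rail2w(-.11,0); plan([([*x,.15],.2157)],0)
E
```

```text
t 0.1 tcp [ 0.1394 -0.5573  0.2305] rail mm [-319.  382.] yaw -1.326 tilt [-0.0001  0.0016] F [0.6 0.1 0.6] w 0.0859 j6 -0.21
[-0.36, -0.71, 0.15, -0.0, 0.0, -0.93, 0]
[-0.26, -0.75, 0.15, -0.0, 0.0, -0.93, 0]
[-0.15, -0.78, 0.15, -0.0, 0.0, -0.94, 0]
[-0.04, -0.79, 0.15, -0.0, 0.0, -0.93, 0]
[0.07, -0.79, 0.15, -0.0, 0.0, -0.94, 0]
[0.18, -0.77, 0.14, -0.0, 0.0, -0.93, 0]
[0.28, -0.74, 0.15, -0.0, 0.0, -0.94, 0]
[0.39, -0.69, 0.14, -0.0, 0.0, -0.93, 0]
[0.48, -0.63, 0.15, -0.0, 0.0, -0.94, 0]
[0.56, -0.55, 0.14, -0.01, -0.0, -0.93, 0]
[0.63, -0.48, 0.15, -0.0, 0.0, -0.94, 0]
```

Candidates for the rear carrier are the white block on the rail at top pixel (366,243), with the brass coupon, and the pink block at (405,198). I choose the white one. For the knob they are the red post at (361,213) and the red terminal on the grey box at (159,134). I choose the post on the metal arm. The crops confirm both: the row's rear is at rail x ≈ -73 mm and its front at ≈ +57 mm, about 81 mm short of the stop.

Request:
{"api": "carry_out", "payload": {"deltas": [[[-0.36,-0.71,0.15,0,0,-0.93,0],[-0.26,-0.75,0.15,0,0,-0.93,0],[-0.15,-0.78,0.15,0,0,-0.94,0],[-0.04,-0.79,0.15,0,0,-0.93,0],[0.07,-0.79,0.15,0,0,-0.94,0]]]}}

```text
time: 0.6
eef_pos: [0.2885, -0.4251, 0.1907]
eef_rot: [-0.0, 0.954, -0.3, -0.001]
contact_force: [1.0, -0.2, 0.4]
gripper_width: 0.012
```

Request:
{"api": "carry_out", "payload": {"deltas": [[[0.18,-0.77,0.14,0,0,-0.93,0],[0.28,-0.74,0.15,0,0,-0.94,0],[0.39,-0.69,0.14,0,0,-0.93,0],[0.48,-0.63,0.15,0,0,-0.94,0],[0.56,-0.55,0.14,0,0,-0.93,0]]]}}

```text
time: 1.1
eef_pos: [0.4383, -0.2839, 0.1518]
eef_rot: [-0.002, 0.998, 0.06, -0.001]
contact_force: [0.8, 0.1, -0.3]
gripper_width: -0.0001
```

Run:
```python
from h import *
show(); x=rail2w(-.11,0); plan([([*x,.09],.2157)],0)
p,d=read_camera("top");crop(p,270,185,430,285,5,"pics/ct1.png")
q,d=read_camera("side");crop(q,150,150,340,340,3,"pics/cs1.png")
s,t,R=pose();print(w2pix("top",t),w2pix("side",t))
```

```text
t 1.1 tcp [ 0.4383 -0.2839  0.1518] rail mm [-115.8   31.4] yaw 0.12 tilt [-0.0024  0.0029] F [ 0.8  0.1 -0.3] w -0.0001 j6 -0.92
[0.31, -0.09, 0.62, -0.01, 0.01, -0.32, 0]
[0.31, -0.07, 0.62, -0.01, 0.0, -0.32, 0]
[400.79544585 251.31703632] [237.40977649 261.10443488]
```

View pics/ct1.png

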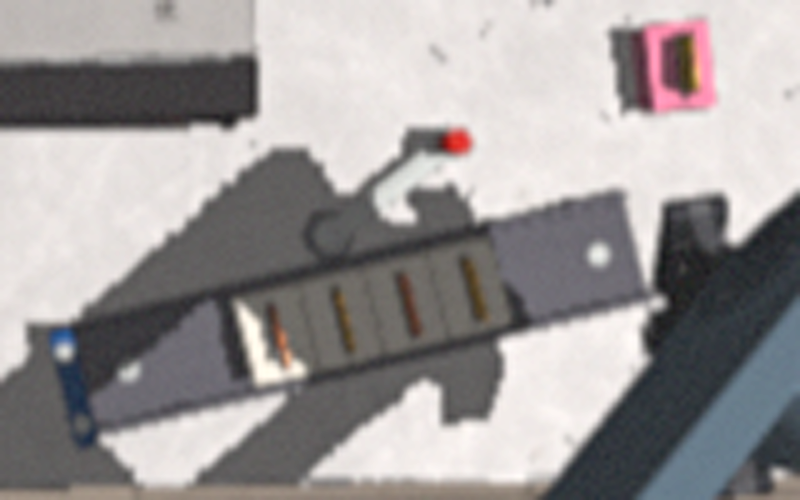

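View pics/cs1.png

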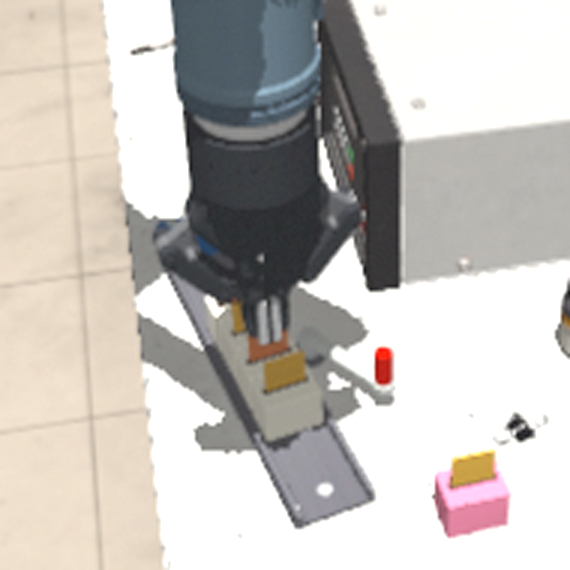

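Run:
```python
from h import *
show(); s,t,R=pose()
q,d=read_camera("side"); np.savez("pics/s2.npz",p=q,d=d)
f,cx,cy,T=K("side")
v,u=np.mgrid[0:420,0:560]; m=d>0
c=np.stack([(u-cx)/f*d,-(v-cy)/f*d,-d],-1)
W=(c-T[:3,3])@T[:3,:3]
# PSU near rail
z=W[...,2];m1=m&(z>.03)&(z<.17)&(W[...,1]>-.3)&(W[...,1]<.1)&(W[...,0]>.5)&(W[...,0]<.75)&(u>250)
pts=W[m1]
for zz in(.04,.08,.12,.15):
    a=pts[abs(pts[:,2]-zz)<.012]; a=a[a[:,1]>-.16]
    if len(a): print("psu z",zz,"minx",np.percentile(a[:,0],1).round(3),"miny",np.percentile(a[:,1],1).round(3))
# gripper in tool frame
L=R.inv().apply((W[m]-t)); k=(L[:,2]<.01)&(L[:,2]>-.16)&(abs(L[:,0])<.12)&(abs(L[:,1])<.08)
L=L[k]
for zz in np.arange(-.15,.01,.01):
    a=L[abs(L[:,2]-zz)<.005]
    if len(a): print(zz.round(3),len(a),"x",a[:,0].min().round(3),a[:,0].max().round(3),"y",a[:,1].min().round(3),a[:,1].max().round(3))
```

```text
t 1.2 tcp [ 0.4392 -0.2812  0.1509] rail mm [-113.4   30. ] yaw 0.122 tilt [-0.0031  0.0057] F [-0.6  0.3  0.2] w -0.0004 j6 -0.92
psu z 0.04 minx 0.541 miny -0.113
psu z 0.08 minx 0.541 miny -0.113
psu z 0.12 minx 0.541 miny -0.112
psu z 0.15 minx 0.541 miny -0.111
-0.15 218 x -0.037 0.034 y -0.003 0.041
-0.14 201 x -0.037 0.033 y 0.002 0.04
-0.13 156 x -0.037 0.037 y -0.001 0.04
-0.12 39 x -0.037 0.038 y -0.004 0.029
-0.11 163 x -0.041 0.043 y -0.008 0.023
-0.1 276 x -0.05 0.051 y -0.005 0.023
-0.09 365 x -0.061 0.061 y -0.011 0.022
-0.08 227 x -0.061 0.061 y 0.001 0.02
-0.07 210 x -0.052 0.053 y -0.012 0.021
-0.06 176 x -0.042 0.044 y -0.012 0.018
-0.05 234 x -0.036 0.038 y -0.011 0.016
-0.04 74 x -0.028 0.028 y -0.004 0.016
-0.03 62 x -0.013 0.014 y -0.006 0.014
-0.02 60 x -0.013 0.014 y -0.002 0.014
-0.01 58 x -0.013 0.013 y -0.004 0.014
0.0 13 x -0.006 0.006 y 0.003 0.013
```

Run:
```python
from h import *
x=rail2w(-.115,0); plan([([*x,.10],.2157),([*x,.016],.2157)],0)
```

```text
[0.31, -0.03, 0.51, -0.02, 0.01, -0.33, 0]
[0.32, -0.01, 0.52, -0.01, 0.01, -0.32, 0]
[-0.0, -0.0, 0.84, -0.0, -0.0, -0.0, 0]
[-0.0, -0.0, 0.84, -0.0, -0.0, -0.0, 0]
```

Request:
{"api": "carry_out", "payload": {"deltas": [[[0.31,-0.02,0.51,-0.02,0.01,-0.33,0],[0.32,-0.01,0.52,-0.01,0.01,-0.32,0],[0,0,0,0,0,0,0]]]}}

```text
time: 1.55
eef_pos: [0.4688, -0.2799, 0.0998]
eef_rot: [0.002, 0.994, 0.106, 0.0]
contact_force: [-1.0, -0.2, 0.0]
gripper_width: -0.0004
```

Run:
```python
from h import *
show()
x=rail2w(-.115,0); plan([([*x,.016],.2157)],0,vmax=.6)
```

```text
t 1.55 tcp [ 0.4688 -0.2799  0.0998] rail mm [-118.5    0.7] yaw 0.213 tilt [ 0.0011 -0.0032] F [-1.  -0.2  0. ] w -0.0004 j6 -0.97
[0.0, -0.03, 0.56, 0.01, -0.0, -0.01, 0]
[0.01, -0.02, 0.56, 0.01, -0.0, -0.01, 0]
[0.0, -0.02, 0.56, 0.0, -0.0, -0.0, 0]
```

Request:
{"api": "carry_out", "payload": {"deltas": [[[0,-0.03,0.5,0.01,0,-0.01,0],[0,-0.02,0.5,0.01,0,0,0],[0,-0.02,0.4,0,0,0,0]]]}}

```text
time: 1.85
eef_pos: [0.4684, -0.2828, 0.0335]
eef_rot: [0.004, 0.995, 0.102, 0.002]
contact_force: [-0.0, 0.2, -0.5]
gripper_width: 0.0004
```

Run:
```python
from h import *
show()
p,d=read_camera("top");crop(p,270,185,430,285,5,"pics/ct3.png")
q,d=read_camera("side");crop(q,180,200,320,340,4,"pics/cs3.png")
s,t,R=pose();print(w2pix("side",t))
```

```text
t 1.85 tcp [ 0.4684 -0.2828  0.0335] rail mm [-121.2    1.8] yaw 0.205 tilt [ 0.0051 -0.0068] F [-0.   0.2 -0.5] w 0.0004 j6 -0.96
[254.01578712 301.44459086]
```

View pics/cs3.png

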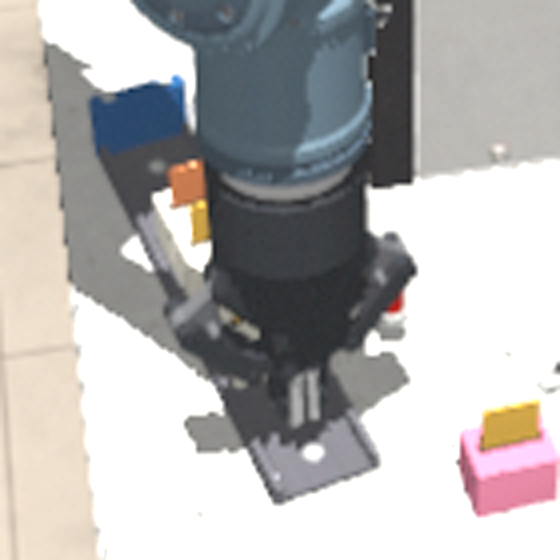

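View pics/ct3.png

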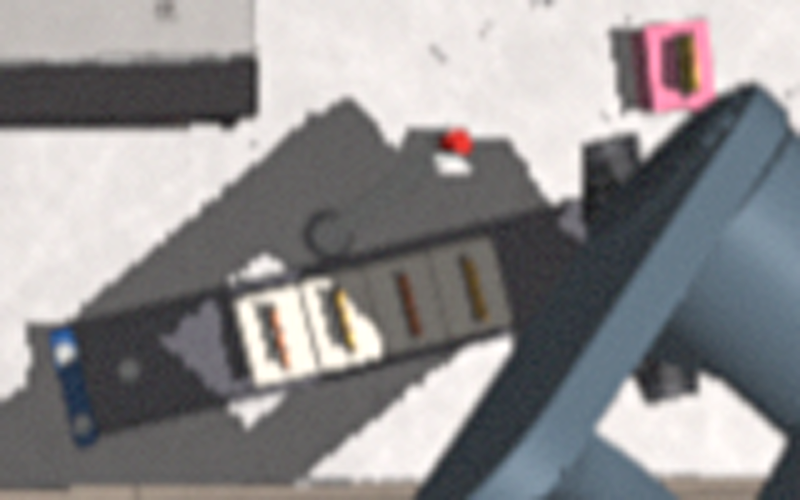

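Request:
{"api": "carry_out", "payload": {"deltas": [[[-0.03,0,0.34,0.03,0.03,-0.06,0],[0,0,0.03,0.01,0.01,0,0]]]}}

```text
time: 2.15
eef_pos: [0.465, -0.284, 0.0159]
eef_rot: [-0.001, 0.994, 0.105, 0.004]
contact_force: [-0.6, 0.3, 0.1]
gripper_width: 0.0003
```

Run:
```python
from h import *
show();x=rail2w(-.1,0); plan([([*x,.015],.2157)],0,vmax=.3)
```

```text
t 2.15 tcp [ 0.465  -0.284   0.0159] rail mm [-121.7    5.4] yaw 0.21 tilt [0.0072 0.0024] F [-0.6  0.3  0.1] w 0.0003 j6 -0.99
[0.05, -0.22, 0.01, -0.0, -0.03, -0.02, 0]
[0.06, -0.21, 0.01, -0.01, -0.02, -0.02, 0]
[-0.0, -0.0, -0.0, 0.0, -0.0, 0.0, 0]
[-0.0, -0.0, -0.0, 0.0, -0.0, 0.0, 0]
[-0.0, -0.0, -0.0, 0.0, -0.0, 0.0, 0]
[-0.0, -0.0, -0.0, 0.0, -0.0, 0.0, 0]
[-0.0, -0.0, -0.0, 0.0, -0.0, 0.0, 0]
[-0.0, -0.0, -0.0, 0.0, -0.0, 0.0, 0]
[-0.0, -0.0, -0.0, 0.0, -0.0, 0.0, 0]
[-0.0, -0.0, -0.0, 0.0, -0.0, 0.0, 0]
[-0.0, -0.0, -0.0, 0.0, -0.0, 0.0, 0]
[-0.0, -0.0, -0.0, 0.0, -0.0, 0.0, 0]
[-0.0, -0.0, -0.0, 0.0, -0.0, 0.0, 0]
[-0.0, -0.0, -0.0, 0.0, -0.0, 0.0, 0]
[-0.0, -0.0, -0.0, 0.0, -0.0, 0.0, 0]
[-0.0, -0.0, -0.0, 0.0, -0.0, 0.0, 0]
[-0.0, -0.0, -0.0, 0.0, -0.0, 0.0, 0]
[-0.0, -0.0, -0.0, 0.0, -0.0, 0.0, 0]
[-0.0, -0.0, -0.0, 0.0, -0.0, 0.0, 0]
[-0.0, -0.0, -0.0, 0.0, -0.0, 0.0, 0]
[-0.0, -0.0, -0.0, 0.0, -0.0, 0.0, 0]
[-0.0, -0.0, -0.0, 0.0, -0.0, 0.0, 0]
[-0.0, -0.0, -0.0, 0.0, -0.0, 0.0, 0]
[-0.0, -0.0, -0.0, 0.0, -0.0, 0.0, 0]
[-0.0, -0.0, -0.0, 0.0, -0.0, 0.0, 0]
[-0.0, -0.0
[... 618 characters left out ...]
0, -0.0, 0.0, 0]
[-0.0, -0.0, -0.0, 0.0, -0.0, 0.0, 0]
[-0.0, -0.0, -0.0, 0.0, -0.0, 0.0, 0]
[-0.0, -0.0, -0.0, 0.0, -0.0, 0.0, 0]
[-0.0, -0.0, -0.0, 0.0, -0.0, 0.0, 0]
[-0.0, -0.0, -0.0, 0.0, -0.0, 0.0, 0]
[-0.0, -0.0, -0.0, 0.0, -0.0, 0.0, 0]
[-0.0, -0.0, -0.0, 0.0, -0.0, 0.0, 0]
[-0.0, -0.0, -0.0, 0.0, -0.0, 0.0, 0]
[-0.0, -0.0, -0.0, 0.0, -0.0, 0.0, 0]
[-0.0, -0.0, -0.0, 0.0, -0.0, 0.0, 0]
[-0.0, -0.0, -0.0, 0.0, -0.0, 0.0, 0]
[-0.0, -0.0, -0.0, 0.0, -0.0, 0.0, 0]
[-0.0, -0.0, -0.0, 0.0, -0.0, 0.0, 0]
[-0.0, -0.0, -0.0, 0.0, -0.0, 0.0, 0]
[-0.0, -0.0, -0.0, 0.0, -0.0, 0.0, 0]
[-0.0, -0.0, -0.0, 0.0, -0.0, 0.0, 0]
[-0.0, -0.0, -0.0, 0.0, -0.0, 0.0, 0]
[-0.0, -0.0, -0.0, 0.0, -0.0, 0.0, 0]
```

```bash
sed -i 's/            print(\[\*map(float,r),fing\]); k+=1/            if np.abs(r).max()<.02: break\n            print([*map(float,r),fing]); k+=1/' h.py
```

Request:
{"api": "carry_out", "payload": {"deltas": [[[0.05,-0.2,0,0,-0.03,0.0,0],[0.05,-0.2,0,0,-0.02,0,0],[0,-0.1,0,0,0,0,0],[0,-0.1,0,0,0,0,0]]]}}

```text
time: 2.55
eef_pos: [0.4656, -0.2547, 0.0213]
eef_rot: [0.002, 0.995, 0.103, 0.002]
contact_force: [0.1, 0.3, -0.4]
gripper_width: 0.0001
```

Run:
```python
from h import *
show();x=rail2w(-.08,0); plan([([*x,.015],.2157)],0,vmax=.12)
```

```text
t 2.55 tcp [ 0.4656 -0.2547  0.0213] rail mm [-93.1  -1.5] yaw 0.206 tilt [ 0.0043 -0.0045] F [ 0.1  0.3 -0.4] w 0.0001 j6 -0.93
[-0.01, -0.09, 0.04, 0.01, -0.01, -0.02, 0]
[-0.01, -0.09, 0.04, 0.01, -0.01, -0.02, 0]
[-0.01, -0.08, 0.04, 0.02, -0.0, -0.03, 0]
```

Request:
{"api": "carry_out", "payload": {"deltas": [[[0,-0.1,0.06,0.01,0,-0.02,0],[0,-0.1,0.04,0.01,0,-0.02,0],[0,-0.1,0,0.01,0,0,0],[0,-0.1,0,0,0,0,0]]]}}

```text
time: 2.95
eef_pos: [0.4622, -0.234, 0.017]
eef_rot: [0.002, 0.994, 0.107, 0.003]
contact_force: [0.0, -2.0, 0.0]
gripper_width: -0.0003
```

Run:
```python
from h import *
show();x=rail2w(-.05,0); plan([([*x,.015],.2157)],0,vmax=.12)
```

```text
t 2.95 tcp [ 0.4622 -0.234   0.017 ] rail mm [-72.2  -2.6] yaw 0.214 tilt [ 0.0056 -0.0025] F [ 0. -2.  0.] w -0.0003 j6 -0.91
[-0.01, -0.11, 0.01, 0.01, -0.01, -0.0, 0]
[-0.01, -0.11, 0.01, 0.0, -0.01, -0.0, 0]
[-0.02, -0.11, 0.01, 0.01, -0.01, -0.01, 0]
[-0.01, -0.11, 0.01, 0.0, -0.0, -0.0, 0]
```

Request:
{"api": "carry_out", "payload": {"deltas": [[[-0.02,-0.12,0.02,0,0,0,0],[-0.02,-0.12,0.01,0,0,0,0],[-0.01,-0.12,0.01,0,0,0,0],[0,-0.12,0,0,0,0,0],[0,-0.12,0,0,0,0,0]]]}}

```text
time: 3.45
eef_pos: [0.4553, -0.2066, 0.0168]
eef_rot: [0.005, 0.994, 0.106, 0.005]
contact_force: [0.2, -1.5, 1.3]
gripper_width: 0.0
```

Run:
```python
from h import *
show();x=rail2w(-.01,0); plan([([*x,.015],.2157)],0,vmax=.12)
p,d=read_camera("top");crop(p,270,185,430,285,5,"pics/ct4.png")
```

```text
t 3.45 tcp [ 0.4553 -0.2066  0.0168] rail mm [-44.   -1.8] yaw 0.213 tilt [ 0.0114 -0.0089] F [ 0.2 -1.5  1.3] w 0.0 j6 -0.88
[-0.01, -0.11, 0.0, 0.01, -0.01, -0.0, 0]
[-0.01, -0.11, 0.01, 0.01, -0.01, -0.0, 0]
[-0.0, -0.12, 0.0, 0.01, -0.01, -0.0, 0]
[-0.01, -0.11, 0.01, 0.01, -0.01, -0.01, 0]
[-0.0, -0.12, 0.01, 0.02, -0.01, -0.0, 0]
[-0.01, -0.11, 0.0, 0.01, -0.01, -0.01, 0]
```

View pics/ct4.png

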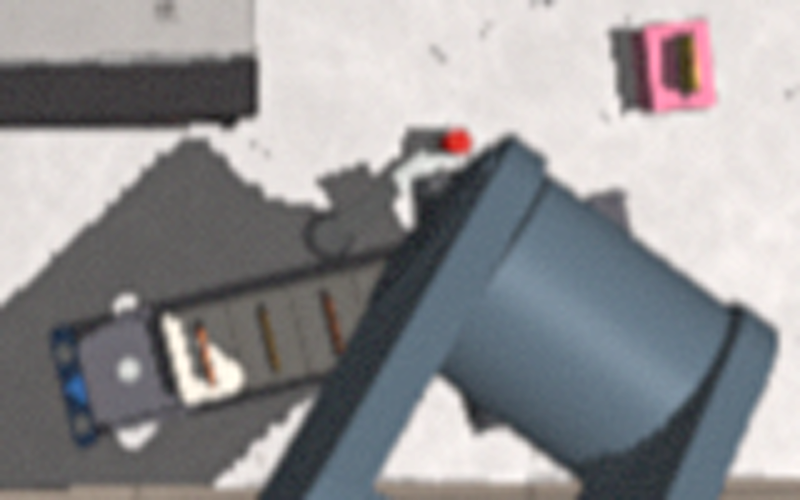

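Request:
{"api": "carry_out", "payload": {"deltas": [[[0,-0.12,0.01,0.03,-0.02,0,0],[0,-0.12,0.01,0.03,-0.02,0,0],[0,-0.12,0.01,0.01,-0.01,0,0],[0,-0.12,0,0,0,0,0],[0,-0.1,0,0,0,0,0]]]}}

```text
time: 4.0
eef_pos: [0.4501, -0.1776, 0.0163]
eef_rot: [0.002, 0.994, 0.107, 0.002]
contact_force: [1.0, -4.8, 1.5]
gripper_width: 0.0001
```

Run:
```python
from h import *
show();x=rail2w(-.0,0); plan([([*x,.015],.2157)],0,vmax=.1)
```

```text
t 4.0 tcp [ 0.4501 -0.1776  0.0163] rail mm [-14.6  -2.9] yaw 0.213 tilt [ 0.0036 -0.0029] F [ 1.  -4.8  1.5] w 0.0001 j6 -0.83
[-0.02, -0.1, 0.01, 0.01, -0.01, -0.0, 0]
[-0.02, -0.1, 0.01, 0.01, -0.0, -0.01, 0]
[-0.02, -0.09, 0.01, 0.0, -0.01, -0.0, 0]
```

Request:
{"api": "carry_out", "payload": {"deltas": [[[-0.02,-0.08,0.01,0,0,0,0],[-0.01,-0.08,0.01,0,0,0,0]]]}}

```text
time: 4.2
eef_pos: [0.448, -0.1705, 0.0161]
eef_rot: [0.003, 0.994, 0.107, 0.003]
contact_force: [1.3, -6.0, 4.0]
gripper_width: -0.0003
```

Run:
```python
from h import *
show()
```

```text
t 4.2 tcp [ 0.448  -0.1705  0.0161] rail mm [-7.2 -2.3] yaw 0.214 tilt [ 0.0062 -0.0052] F [ 1.3 -6.   4. ] w -0.0003 j6 -0.82
```

Request:
{"api": "carry_out", "payload": {"deltas": [[[-0.01,-0.06,0,0,0,0,0],[0,-0.06,0,0,0,0,0]]]}}

```text
time: 4.4
eef_pos: [0.4461, -0.1642, 0.0161]
eef_rot: [0.003, 0.994, 0.107, 0.003]
contact_force: [1.3, -3.5, 1.5]
gripper_width: -0.0002
```

Run:
```python
from h import *
show()
p,d=read_camera("top");crop(p,270,185,430,285,5,"pics/ct5.png")
q,d=read_camera("side");crop(q,180,200,320,340,4,"pics/cs5.png")
```

```text
t 4.4 tcp [ 0.4461 -0.1642  0.0161] rail mm [-0.6 -1.8] yaw 0.214 tilt [ 0.0065 -0.0054] F [ 1.3 -3.5  1.5] w -0.0002 j6 -0.82
```

View pics/ct5.png

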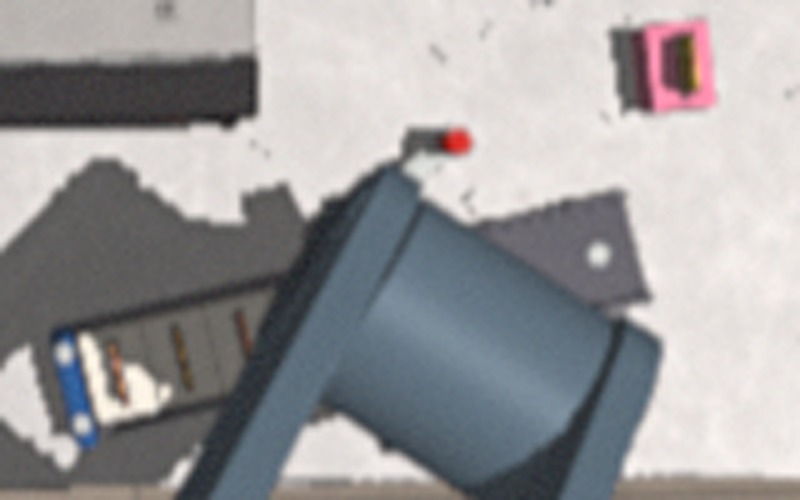

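Request:
{"api": "carry_out", "payload": {"deltas": [[[0,-0.06,0,0,0,0,0],[0,-0.06,0,0,0,0,0]]]}}

```text
time: 4.7
eef_pos: [0.4471, -0.1622, 0.017]
eef_rot: [0.007, 0.994, 0.108, 0.005]
contact_force: [-0.3, -20.2, -2.4]
gripper_width: 0.0
```

Run:
```python
from h import *
show()
```

```text
t 4.7 tcp [ 0.4471 -0.1622  0.017 ] rail mm [ 1.1 -3.2] yaw 0.216 tilt [ 0.0114 -0.0134] F [ -0.3 -20.2  -2.4] w 0.0 j6 -0.81
```

The wrist force has risen to 20 N and the TCP has stopped, so the row is home. Backing off now.

Request:
{"api": "carry_out", "payload": {"deltas": [[[0,0.1,0,0.05,-0.05,0,0],[0,0.4,0,0,0,0,0],[0,0.6,0,0,0,0,0],[0,0.2,-0.6,0,0,0,0],[0,0.2,-0.8,0,0,0,0]]]}}

```text
time: 5.2
eef_pos: [0.4564, -0.2324, 0.0798]
eef_rot: [-0.006, 0.994, 0.108, -0.008]
contact_force: [0.7, -0.0, -0.9]
gripper_width: -0.0
```

Request:
{"api": "carry_out", "payload": {"deltas": [[[0,0.8,-0.6,0,0,0,0],[0,0.8,0,0,0,0,0],[0,0.8,0,0,0,0,0],[0,0.8,0,0,0,0,0]]]}}

```text
time: 5.6
eef_pos: [0.4926, -0.3937, 0.1121]
eef_rot: [-0.007, 0.994, 0.11, -0.007]
contact_force: [1.0, 0.2, 0.1]
gripper_width: -0.0001
```

Run:
```python
from h import *
show()
p,d=read_camera("top");crop(p,270,185,430,285,5,"pics/ct6.png")
q,d=read_camera("side");crop(q,180,200,320,340,4,"pics/cs6.png")
```

```text
t 5.6 tcp [ 0.4926 -0.3937  0.1121] rail mm [-234.7    1.9] yaw 0.22 tilt [-0.0146  0.0131] F [1.  0.2 0.1] w -0.0001 j6 -1.08
```

View pics/ct6.png

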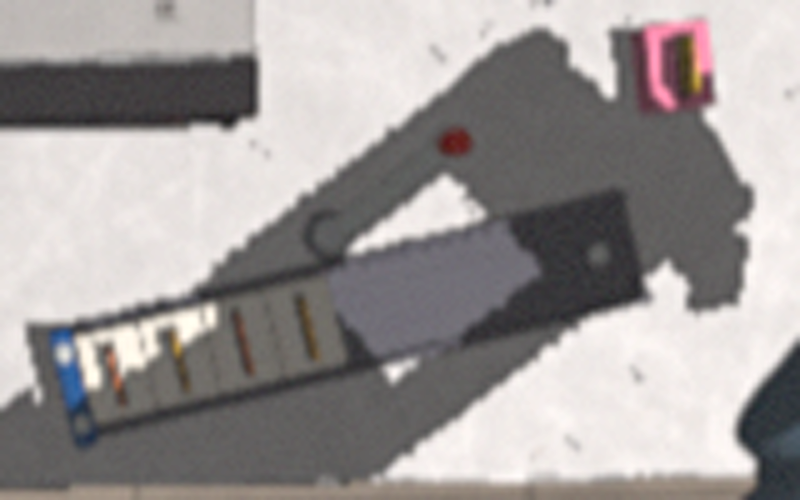

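View pics/cs6.png

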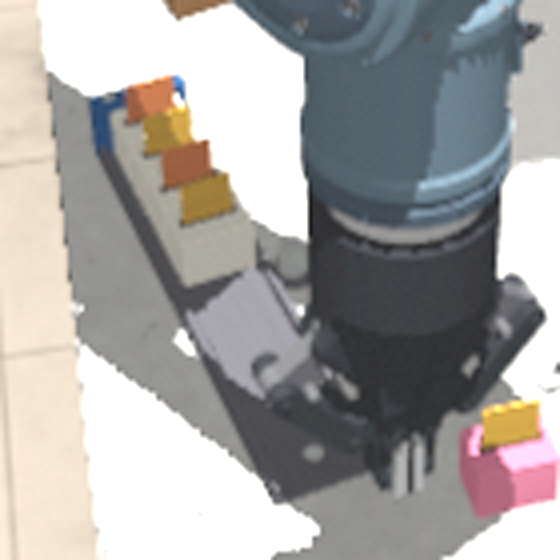

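```bash
cat >> h.py <<'E'
P=np.array([0.4434,-0.1618,1.787])
def knobpose(phi,off,rad=0.0,R=.075):
    k=np.array([-R*np.cos(phi),-.042+R*np.sin(phi)]); t=np.array([np.sin(phi),np.cos(phi)]); r=np.array([-np.cos(phi),np.sin(phi)])
    return rail2w(*(k-off*t+rad*r)), P[2]-phi
E
python3 - <<'E'
from h import *
for z in(.053,.04):
    k=pix2w("top",270+456/5,185+142/5,z); q=w2rail(k); print(k,q,np.hypot(q[0],q[1]+.042),np.arctan2(q[1]+.042,-q[0]))
x,a=knobpose(-.42,.033,.004);print(x,a); show()
plan([([*x,.15],a)],0)
E
```

```text
[ 0.52813583 -0.21208768  0.053     ] [-0.06729473 -0.07197521] 0.07366881167794505 -0.41904855786694123
[ 0.52849986 -0.2141702   0.04      ] [-0.06940686 -0.07188402] 0.0755669715804425 -0.40657302656700284
[ 0.55790352 -0.19672741] 2.207
t 5.7 tcp [ 0.4923 -0.3971  0.1114] rail mm [-240.3    2.7] yaw 0.217 tilt [-0.0142  0.011 ] F [-0.6 -0.7  0.2] w -0.0 j6 -1.08
[0.15, -0.26, -0.05, -0.01, -0.0, -0.95, 0]
[0.19, -0.24, -0.05, -0.01, -0.0, -0.95, 0]
[0.22, -0.21, -0.05, -0.01, -0.0, -0.95, 0]
[0.25, -0.17, -0.06, -0.01, -0.0, -0.95, 0]
[0.27, -0.14, -0.06, -0.01, -0.0, -0.95, 0]
[0.28, -0.1, -0.05, -0.01, -0.0, -0.95, 0]
[0.3, -0.05, -0.06, -0.01, -0.0, -0.95, 0]
[0.3, -0.01, -0.05, -0.01, -0.0, -0.95, 0]
[0.3, 0.03, -0.06, -0.01, -0.0, -0.94, 0]
[0.29, 0.07, -0.05, -0.01, -0.01, -0.95, 0]
[0.28, 0.11, -0.06, -0.0, -0.0, -0.94, 0]
[0.26, 0.15, -0.05, -0.01, -0.01, -0.95, 0]
[0.23, 0.19, -0.06, -0.0, -0.0, -0.94, 0]
[0.21, 0.22, -0.05, -0.01, -0.01, -0.95, 0]
```

Request:
{"api": "carry_out", "payload": {"deltas": [[[0.15,-0.26,-0.2,-0.01,0,-0.95,0],[0.19,-0.24,-0.2,-0.01,0,-0.95,0],[0.22,-0.21,-0.2,-0.01,0,-0.95,0],[0.25,-0.17,-0.1,-0.01,0,-0.95,0],[0.27,-0.14,-0.06,-0.01,0,-0.95,0]]]}}

```text
time: 6.2
eef_pos: [0.5109, -0.3236, 0.1441]
eef_rot: [-0.013, 0.89, 0.457, -0.004]
contact_force: [-0.2, -0.6, 0.2]
gripper_width: -0.0003
```

Request:
{"api": "carry_out", "payload": {"deltas": [[[0.28,-0.1,0,-0.01,0,-0.95,0],[0.3,-0.05,0,-0.01,0,-0.95,0],[0.3,0,0,-0.01,0,-0.95,0],[0.3,0.03,0,-0.01,0,-0.94,0],[0.29,0.07,0,-0.01,0,-0.95,0]]]}}

```text
time: 6.7
eef_pos: [0.5295, -0.2454, 0.1413]
eef_rot: [-0.017, 0.663, 0.748, 0.004]
contact_force: [0.6, 0.0, 0.2]
gripper_width: 0.0003
```

Run:
```python
from h import *
show(); x,a=knobpose(-.42,.033,.004)
plan([([*x,.12],a)],0)
```

```text
t 6.7 tcp [ 0.5295 -0.2454  0.1413] rail mm [-100.2  -66.1] yaw 1.69 tilt [-0.0202  0.0286] F [0.6 0.  0.2] w 0.0003 j6 -2.34
[0.22, 0.17, 0.11, -0.01, -0.06, -0.86, 0]
[0.2, 0.2, 0.11, -0.02, -0.06, -0.86, 0]
[0.17, 0.22, 0.11, -0.01, -0.05, -0.86, 0]
[0.14, 0.25, 0.1, -0.02, -0.06, -0.86, 0]
```

Request:
{"api": "carry_out", "payload": {"deltas": [[[0.22,0.17,0.1,-0.01,-0.06,-0.86,0],[0.2,0.2,0.1,-0.02,-0.06,-0.86,0],[0.17,0.22,0.1,-0.01,-0.05,-0.86,0],[0.14,0.25,0.1,-0.02,-0.06,-0.86,0],[0,0,0,0,0,0,0]]]}}

```text
time: 7.2
eef_pos: [0.5544, -0.1899, 0.1166]
eef_rot: [-0.006, 0.439, 0.899, 0.003]
contact_force: [-0.4, 0.2, 0.1]
gripper_width: 0.0
```

Run:
```python
from h import *
show(); x,a=knobpose(-.42,.033,.004)
plan([([*x,.032],a)],0,vmax=.6)
q,d=read_camera("side");crop(q,180,180,320,320,4,"pics/cs7.png")
p,d=read_camera("top");crop(p,270,185,430,285,5,"pics/ct7.png")
```

```text
t 7.2 tcp [ 0.5544 -0.1899  0.1166] rail mm [ -51.2 -102.4] yaw 2.233 tilt [-0.0086  0.0101] F [-0.4  0.2  0.1] w 0.0 j6 -2.77
[-0.06, -0.01, 0.56, -0.0, -0.03, 0.06, 0]
[-0.05, -0.01, 0.57, -0.0, -0.03, 0.06, 0]
[-0.06, -0.01, 0.56, -0.0, -0.03, 0.05, 0]
```

View pics/cs7.png

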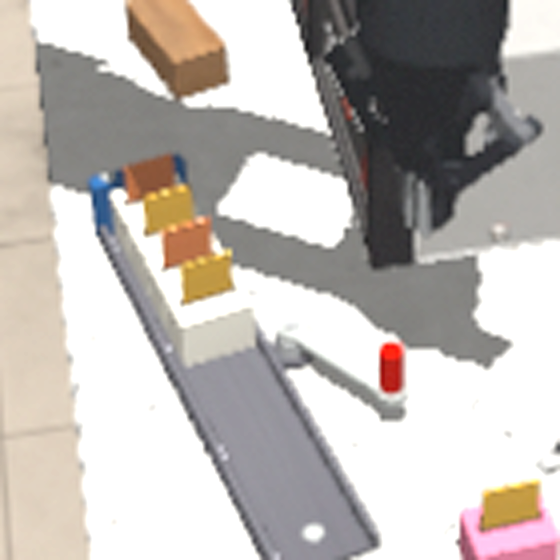

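Request:
{"api": "carry_out", "payload": {"deltas": [[[-0.16,-0.03,0.1,0,-0.06,0.12,0],[-0.02,0,0.5,0,-0.03,0.05,0],[0,0,0.5,0,0,0,0]]]}}

```text
time: 7.6
eef_pos: [0.5619, -0.2053, 0.0655]
eef_rot: [0.006, 0.458, 0.889, -0.002]
contact_force: [-0.5, 0.3, -0.7]
gripper_width: 0.0001
```

Run:
```python
from h import *
show(); x,a=knobpose(-.42,.033,.004);print(x,a)
plan([([*x,.032],a)],0,vmax=.6)
q,d=read_camera("side");crop(q,180,180,320,320,4,"pics/cs8.png")
```

```text
t 7.6 tcp [ 0.5619 -0.2053  0.0655] rail mm [ -67.9 -106.4] yaw 2.19 tilt [ 0.0091 -0.0086] F [-0.5  0.3 -0.7] w 0.0001 j6 -2.74
[ 0.55790352 -0.19672741] 2.207
[0.1, 0.02, 0.33, 0.01, 0.04, -0.06, 0]
[0.09, 0.01, 0.34, 0.01, 0.04, -0.06, 0]
```

View pics/cs8.png

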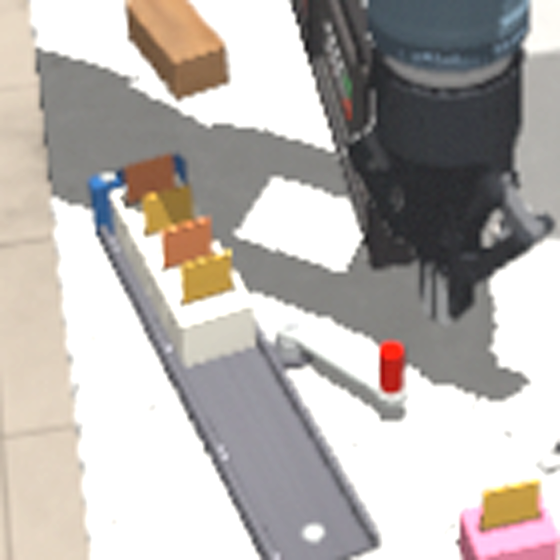

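Request:
{"api": "carry_out", "payload": {"deltas": [[[0.06,0.02,0.33,0.01,0.04,-0.06,0],[0.05,0.01,0.33,0.01,0.04,-0.06,0]]]}}

```text
time: 7.85
eef_pos: [0.558, -0.2018, 0.0283]
eef_rot: [-0.002, 0.453, 0.891, -0.0]
contact_force: [0.3, 0.5, -0.8]
gripper_width: -0.0004
```

Run:
```python
from h import *
show(); x,a=knobpose(-.42,.022,.004);print(x,a)
plan([([*x,.032],a)],0,vmax=.2)
```

```text
t 7.85 tcp [ 0.558  -0.2018  0.0283] rail mm [ -63.7 -103.4] yaw 2.201 tilt [-0.0042  0.0011] F [ 0.3  0.5 -0.8] w -0.0004 j6 -2.75
[ 0.54905559 -0.20326302] 2.207
[0.08, -0.16, -0.07, -0.02, -0.02, -0.04, 0]
```

```bash
cat >> h.py <<'E'
def arc(phis,off=.02,rad=.003,z=.033):
    _,p,R=pose()
    for f in phis:
        x,a=knobpose(f,off,rad); g=np.array([*x,z]);G=Rdown(a)
        d=R.inv().apply(g-p)/.05; w=(R.inv()*G).as_rotvec()/.15
        r=np.round(np.r_[d,w],2); print(round(f,2),[*map(float,r),0])
        p=p+R.apply(r[:3]*.05); R=R*Ro.from_rotvec(r[3:]*.15)
E
python3 - <<'E'
from h import *
arc([-.42,-.36,-.3,-.22,-.14])
E
```

```text
-0.42 [0.1, -0.2, -0.09, -0.02, -0.02, -0.04, 0]
-0.36 [-0.02, -0.1, -0.0, 0.0, -0.0, 0.4, 0]
-0.3 [-0.02, -0.09, -0.0, 0.0, -0.0, 0.4, 0]
-0.22 [-0.03, -0.13, -0.0, 0.0, -0.0, 0.53, 0]
-0.14 [-0.02, -0.12, -0.0, 0.0, -0.0, 0.54, 0]
```

Request:
{"api": "carry_out", "payload": {"deltas": [[[0.1,-0.2,-0.09,-0.02,-0.02,-0.04,0],[-0.02,-0.1,0,0,0,0.4,0],[-0.02,-0.1,0,0,0,0.4,0],[-0.02,-0.12,0,0,0,0.5,0]]]}}

```text
time: 8.25
eef_pos: [0.5323, -0.216, 0.0325]
eef_rot: [-0.001, 0.539, 0.842, 0.001]
contact_force: [0.6, 1.0, -1.6]
gripper_width: -0.0004
```

Run:
```python
from h import *
show();arc([-.14,-.06,.02,.1,.18])
q,d=read_camera("side");crop(q,180,180,320,320,4,"pics/cs9.png")
```

```text
t 8.25 tcp [ 0.5323 -0.216   0.0325] rail mm [-72.  -75.2] yaw 2.003 tilt [-0.0019  0.0025] F [ 0.6  1.  -1.6] w -0.0004 j6 -2.6
-0.14 [-0.04, -0.06, -0.01, -0.01, -0.02, 0.51, 0]
-0.06 [-0.02, -0.13, 0.0, 0.0, -0.0, 0.53, 0]
0.02 [-0.03, -0.12, 0.0, 0.0, -0.0, 0.53, 0]
0.1 [-0.03, -0.13, 0.0, 0.0, -0.0, 0.54, 0]
0.18 [-0.03, -0.12, 0.0, 0.0, -0.0, 0.53, 0]
```

View pics/cs9.png

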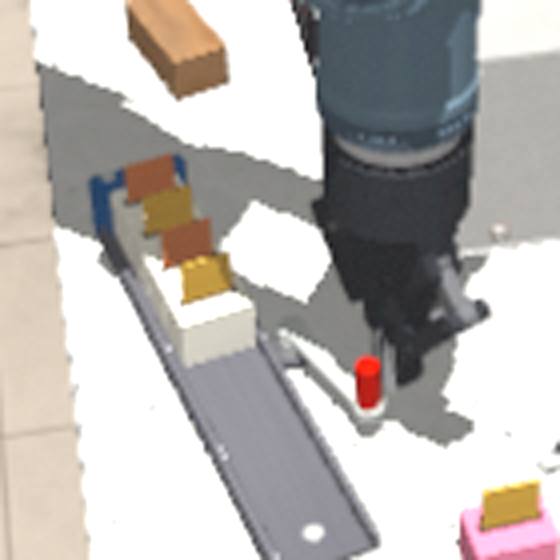

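Request:
{"api": "carry_out", "payload": {"deltas": [[[-0.04,-0.06,-0.01,-0.01,-0.02,0.51,0],[-0.02,-0.13,0,0,0,0.53,0],[-0.03,-0.12,0,0,0,0.53,0],[-0.03,-0.13,0,0,0,0.54,0]]]}}

```text
time: 8.7
eef_pos: [0.5128, -0.2311, 0.0375]
eef_rot: [0.003, 0.67, 0.742, 0.001]
contact_force: [1.1, 0.5, -0.9]
gripper_width: 0.0002
```

Run:
```python
from h import *
show();arc([.18,.26,.34,.42,.5])
q,d=read_camera("side");crop(q,180,200,320,340,4,"pics/cs10.png")
```

```text
t 8.7 tcp [ 0.5128 -0.2311  0.0375] rail mm [-82.6 -53. ] yaw 1.673 tilt [ 0.006  -0.0032] F [ 1.1  0.5 -0.9] w 0.0002 j6 -2.31
0.18 [0.03, -0.11, 0.09, 0.04, 0.02, 0.44, 0]
0.26 [-0.02, -0.13, -0.0, -0.0, 0.0, 0.53, 0]
0.34 [-0.03, -0.12, -0.0, -0.0, 0.0, 0.54, 0]
0.42 [-0.03, -0.13, -0.0, -0.0, 0.0, 0.53, 0]
0.5 [-0.02, -0.12, -0.0, -0.0, 0.0, 0.53, 0]
```

View pics/cs10.png

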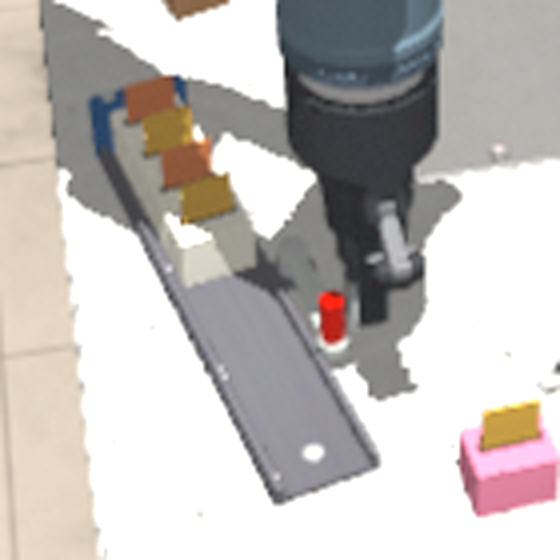

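Request:
{"api": "carry_out", "payload": {"deltas": [[[0.03,-0.11,0.08,0.04,0.02,0.44,0],[-0.02,-0.13,0,0,0,0.53,0],[-0.03,-0.12,0,0,0,0.54,0],[-0.03,-0.13,0,0,0,0.53,0]]]}}

```text
time: 9.15
eef_pos: [0.4886, -0.2363, 0.0376]
eef_rot: [0.004, 0.778, 0.629, 0.001]
contact_force: [2.5, 0.6, -1.0]
gripper_width: -0.0
```

Run:
```python
from h import *
show();arc([.48,.56,.64,.72,.8])
```

```text
t 9.15 tcp [ 0.4886 -0.2363  0.0376] rail mm [-82.5 -28.2] yaw 1.36 tilt [ 0.0056 -0.0052] F [ 2.5  0.6 -1. ] w -0.0 j6 -2.03
0.48 [0.04, -0.12, 0.09, 0.04, 0.02, 0.35, 0]
0.56 [-0.03, -0.12, 0.0, 0.01, 0.0, 0.54, 0]
0.64 [-0.03, -0.13, 0.0, -0.0, 0.0, 0.53, 0]
0.72 [-0.02, -0.12, 0.0, -0.0, 0.01, 0.53, 0]
0.8 [-0.03, -0.13, 0.0, -0.0, -0.0, 0.54, 0]
```

Request:
{"api": "carry_out", "payload": {"deltas": [[[0.04,-0.12,0.09,0.04,0.02,0.35,0],[-0.03,-0.12,0.02,0.01,0,0.54,0],[-0.03,-0.13,0,0,0,0.53,0],[-0.02,-0.12,0,0,0,0.53,0]]]}}

```text
time: 9.55
eef_pos: [0.4657, -0.2334, 0.036]
eef_rot: [0.004, 0.862, 0.507, 0.001]
contact_force: [0.1, -0.2, -1.1]
gripper_width: -0.0
```

Run:
```python
from h import *
show();arc([.78,.86,.94,1.02,1.1])
q,d=read_camera("side");crop(q,180,200,320,340,4,"pics/cs11.png")
```

```text
t 9.55 tcp [ 0.4657 -0.2334  0.036 ] rail mm [-74.7  -6.4] yaw 1.064 tilt [ 0.0054 -0.0056] F [ 0.1 -0.2 -1.1] w -0.0 j6 -1.76
0.78 [0.01, -0.14, 0.06, 0.05, 0.01, 0.38, 0]
0.86 [-0.03, -0.13, -0.0, 0.0, 0.0, 0.53, 0]
0.94 [-0.02, -0.13, -0.0, 0.0, 0.0, 0.54, 0]
1.02 [-0.03, -0.12, -0.0, 0.0, 0.0, 0.53, 0]
1.1 [-0.03, -0.13, -0.0, 0.0, 0.0, 0.53, 0]
```

View pics/cs11.png

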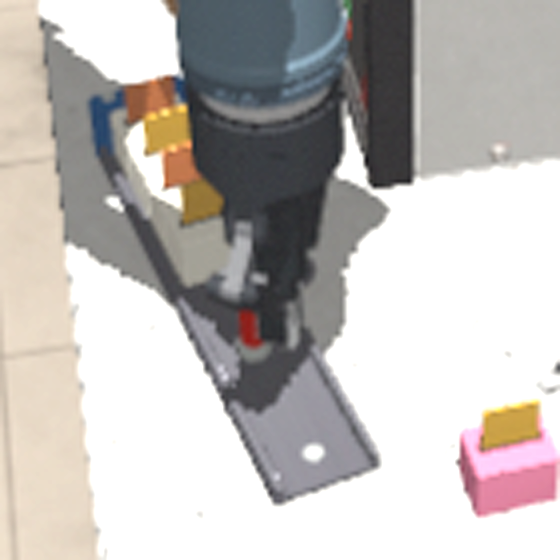

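Request:
{"api": "carry_out", "payload": {"deltas": [[[0.01,-0.14,0.06,0.05,0.01,0.38,0],[-0.03,-0.13,0,0,0,0.53,0],[-0.02,-0.13,0,0,0,0.54,0],[-0.03,-0.12,0,0,0,0.53,0]]]}}

```text
time: 10.0
eef_pos: [0.4434, -0.2239, 0.0364]
eef_rot: [0.004, 0.928, 0.374, 0.001]
contact_force: [1.4, -1.0, -1.0]
gripper_width: 0.0001
```

Run:
```python
from h import *
show();arc([1.08,1.16,1.24,1.32,1.4])
q,d=read_camera("side");crop(q,180,200,320,340,4,"pics/cs12.png")
```

```text
t 10.0 tcp [ 0.4434 -0.2239  0.0364] rail mm [-60.6  13.4] yaw 0.766 tilt [ 0.005  -0.0056] F [ 1.4 -1.  -1. ] w 0.0001 j6 -1.47
1.08 [-0.0, -0.15, 0.07, 0.05, 0.0, 0.39, 0]
1.16 [-0.03, -0.12, -0.0, 0.0, 0.0, 0.54, 0]
1.24 [-0.03, -0.13, -0.0, 0.0, 0.0, 0.53, 0]
1.32 [-0.02, -0.13, -0.0, 0.0, 0.0, 0.53, 0]
1.4 [-0.03, -0.12, -0.0, 0.0, 0.0, 0.54, 0]
```

View pics/cs12.png

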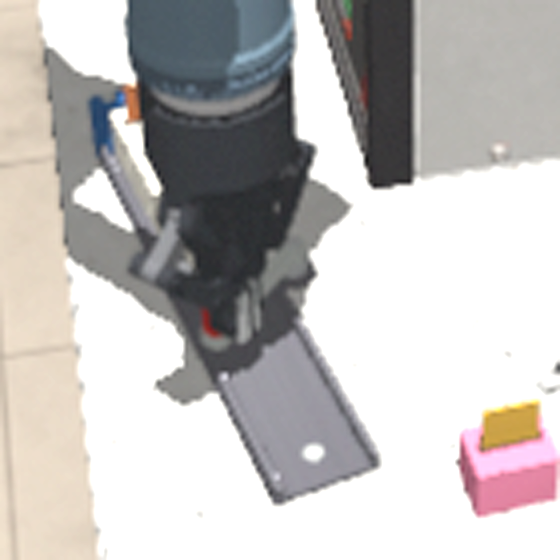

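Run:
```python
from h import *
for phi in (.9,.95,1.0,1.05):
    k,_=knobpose(phi,0,0)
    print(phi,[((w2pix("side",[*k,z])-[180,200])*4).round(0).tolist() for z in(.023,.053)])
q,d=read_camera("side");crop(q,205,250,265,310,10,"pics/cs13.png")
```

```text
0.9 [[220.0, 328.0], [217.0, 289.0]]
0.95 [[214.0, 326.0], [211.0, 286.0]]
1.0 [[208.0, 323.0], [205.0, 284.0]]
1.05 [[203.0, 320.0], [199.0, 281.0]]
```

View pics/cs13.png

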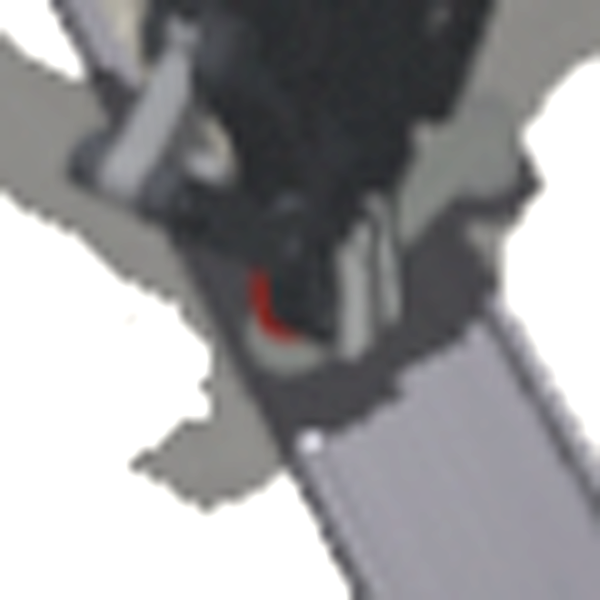

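Request:
{"api": "carry_out", "payload": {"deltas": [[[0,-0.15,0.07,0.05,0,0.39,0],[-0.03,-0.12,0,0,0,0.54,0],[-0.03,-0.13,0,0,0,0.53,0]]]}}

```text
time: 10.4
eef_pos: [0.4299, -0.2126, 0.0347]
eef_rot: [0.002, 0.962, 0.274, 0.001]
contact_force: [1.0, -0.4, 0.3]
gripper_width: -0.0002
```

Run:
```python
from h import *
show();arc([1.3,1.36,1.42,1.48,1.54],z=.035)
```

```text
t 10.4 tcp [ 0.4299 -0.2126  0.0347] rail mm [-46.7  24.1] yaw 0.556 tilt [ 0.0036 -0.0035] F [ 1.  -0.4  0.3] w -0.0002 j6 -1.26
1.3 [-0.03, -0.15, -0.01, 0.03, -0.01, 0.46, 0]
1.36 [-0.02, -0.09, 0.0, 0.0, 0.0, 0.4, 0]
1.42 [-0.02, -0.1, 0.0, 0.0, 0.0, 0.4, 0]
1.48 [-0.02, -0.09, 0.0, 0.0, 0.0, 0.4, 0]
1.54 [-0.02, -0.1, 0.0, 0.0, 0.0, 0.4, 0]
```

Request:
{"api": "carry_out", "payload": {"deltas": [[[-0.03,-0.15,0,0.03,-0.01,0.46,0],[-0.02,-0.1,0,0,0,0.4,0],[-0.02,-0.1,0,0,0,0.4,0]]]}}

```text
time: 10.7
eef_pos: [0.4195, -0.2004, 0.0361]
eef_rot: [0.002, 0.983, 0.185, 0.001]
contact_force: [0.6, -0.5, -0.9]
gripper_width: -0.0002
```

Run:
```python
from h import *
show();arc([1.47,1.52,1.57,1.6],z=.035,off=.019)
```

```text
t 10.7 tcp [ 0.4195 -0.2004  0.0361] rail mm [-32.6  31.6] yaw 0.372 tilt [ 0.0023 -0.0031] F [ 0.6 -0.5 -0.9] w -0.0002 j6 -1.07
1.47 [-0.02, -0.12, 0.02, 0.02, -0.01, 0.37, 0]
1.52 [-0.02, -0.08, 0.0, 0.0, 0.0, 0.33, 0]
1.57 [-0.02, -0.08, 0.0, 0.0, 0.0, 0.34, 0]
1.6 [-0.01, -0.05, 0.0, 0.01, 0.0, 0.2, 0]
```

Request:
{"api": "carry_out", "payload": {"deltas": [[[-0.02,-0.12,0.01,0.02,-0.01,0.37,0],[-0.02,-0.08,0,0,0,0.33,0]]]}}

```text
time: 10.9
eef_pos: [0.4149, -0.1926, 0.0365]
eef_rot: [0.001, 0.991, 0.136, 0.0]
contact_force: [-0.5, -0.5, -0.4]
gripper_width: 0.0002
```

Run:
```python
from h import *
show();arc([1.57,1.6,1.6],z=.035,off=.018)
q,d=read_camera("side");crop(q,180,200,320,340,4,"pics/cs14.png")
```

```text
t 10.9 tcp [ 0.4149 -0.1926  0.0365] rail mm [-23.9  34.5] yaw 0.272 tilt [ 0.0011 -0.0026] F [-0.5 -0.5 -0.4] w 0.0002 j6 -0.97
1.57 [-0.02, -0.12, 0.03, 0.02, -0.0, 0.37, 0]
1.6 [-0.01, -0.05, 0.0, -0.0, -0.0, 0.2, 0]
1.6 [-0.0, 0.0, 0.0, -0.0, -0.0, -0.0, 0]
```

View pics/cs14.png

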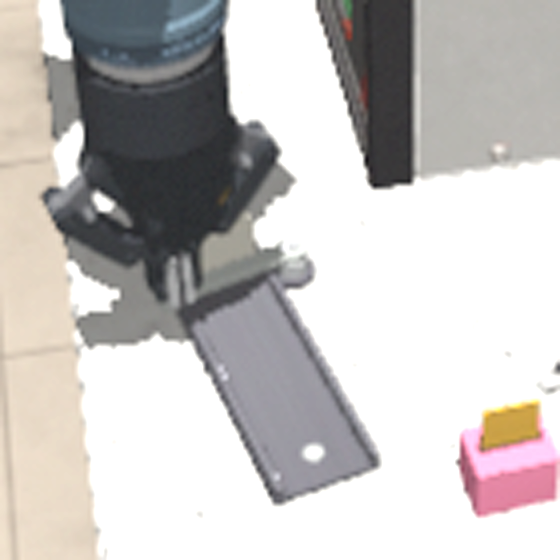

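Request:
{"api": "carry_out", "payload": {"deltas": [[[-0.02,-0.1,0.02,0.02,0,0.35,0],[0,-0.06,0,0,0,0,0]]]}}

```text
time: 11.15
eef_pos: [0.4129, -0.1868, 0.0366]
eef_rot: [0.002, 0.994, 0.112, 0.001]
contact_force: [-1.3, -10.1, -7.0]
gripper_width: -0.0002
```

Run:
```python
from h import *
show()
```

```text
t 11.15 tcp [ 0.4129 -0.1868  0.0366] rail mm [-17.9  35.1] yaw 0.225 tilt [ 0.0024 -0.0033] F [ -1.3 -10.1  -7. ] w -0.0002 j6 -0.91
```

Request:
{"api": "carry_out", "payload": {"deltas": [[[0,-0.07,-0.02,0,0,0.03,0],[0,-0.07,-0.02,0,0,0,0]]]}}

```text
time: 11.35
eef_pos: [0.4134, -0.1864, 0.0396]
eef_rot: [0.008, 0.993, 0.116, 0.003]
contact_force: [-0.0, -15.6, -10.6]
gripper_width: 0.0001
```

Run:
```python
from h import *
show()
```

```text
t 11.35 tcp [ 0.4134 -0.1864  0.0396] rail mm [-17.6  34.5] yaw 0.232 tilt [ 0.007  -0.0162] F [ -0.  -15.6 -10.6] w 0.0001 j6 -0.91
```

The keeper is against its hard stop: the force rose to 15 N and the TCP no longer advances. Backing straight off along the rail, then up.

Request:
{"api": "carry_out", "payload": {"deltas": [[[0,0.15,0,0,0,0,0],[0,0.4,0,0.05,-0.05,0,0],[0,0.6,0,0,0,0,0],[0,0.4,-0.6,0,0,0,0],[0,0.4,-0.8,0,0,0,0]]]}}

```text
time: 11.85
eef_pos: [0.4347, -0.2795, 0.1073]
eef_rot: [-0.0, 0.992, 0.127, -0.006]
contact_force: [1.1, -1.0, 0.3]
gripper_width: -0.0001
```

Request:
{"api": "carry_out", "payload": {"deltas": [[[0,0.8,-0.6,0,0,0,0],[0,0.8,0,0,0,0,0],[0,0.8,0,0,0,0,0],[0,0.8,0,0,0,0,0],[0,0,0,0,0,0,0]]]}}

```text
time: 12.35
eef_pos: [0.4814, -0.4459, 0.147]
eef_rot: [0.005, 0.991, 0.137, -0.002]
contact_force: [0.2, 0.1, 0.4]
gripper_width: 0.0
```

Run:
```python
from h import *
show()
p,d=read_camera("top");crop(p,270,185,430,285,5,"pics/ct15.png");cv2.imwrite("pics/top15.png",cv2.resize(p[:,:,::-1],(784,588)))
q,d=read_camera("side");crop(q,180,200,320,340,4,"pics/cs15.png")
for f in(1.45,1.5,1.571):
    k,_=knobpose(f,0); print(f,(w2pix("top",[*k,.053])-[270,185])*5)
print("stop inner",[(w2pix("top",[*rail2w(.138,y),.04])-[270,185])*5 for y in(-.022,.022)])
print("rear",[(w2pix("top",[*rail2w(.010,y),.04])-[270,185])*5 for y in(-.022,.022)])
```

```text
t 12.35 tcp [ 0.4814 -0.4459  0.147 ] rail mm [-285.6   23.8] yaw 0.275 tilt [-0.0022 -0.0098] F [0.2 0.1 0.4] w 0.0 j6 -1.2
1.45 [392.40090967 378.50818591]
1.5 [385.11822989 381.02501875]
1.571 [374.57509836 383.96333022]
stop inner [array([ 72.69839026, 338.78945407]), array([ 93.78788311, 425.78360086])]
rear [array([324.36989578, 277.98376568]), array([346.09502047, 364.99017814])]
```

View pics/ct15.png

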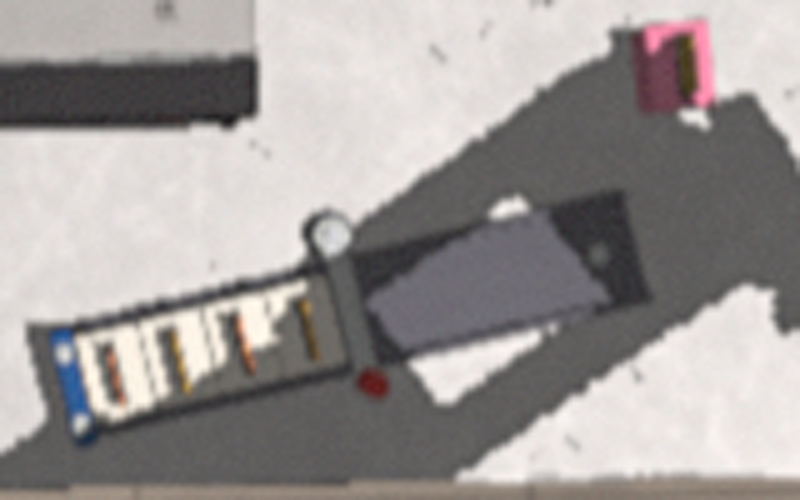

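View pics/cs15.png

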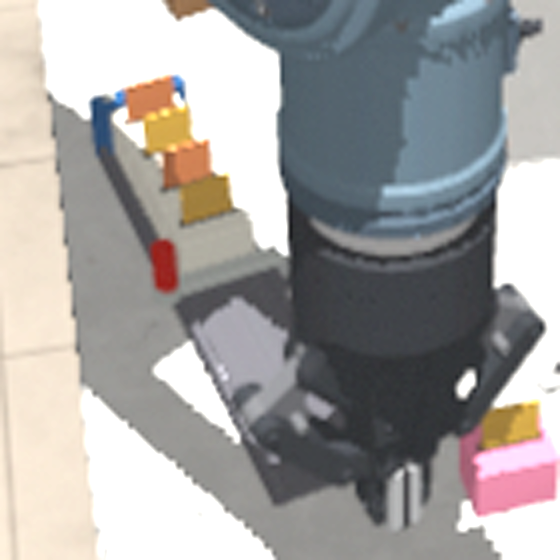

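View pics/top15.png

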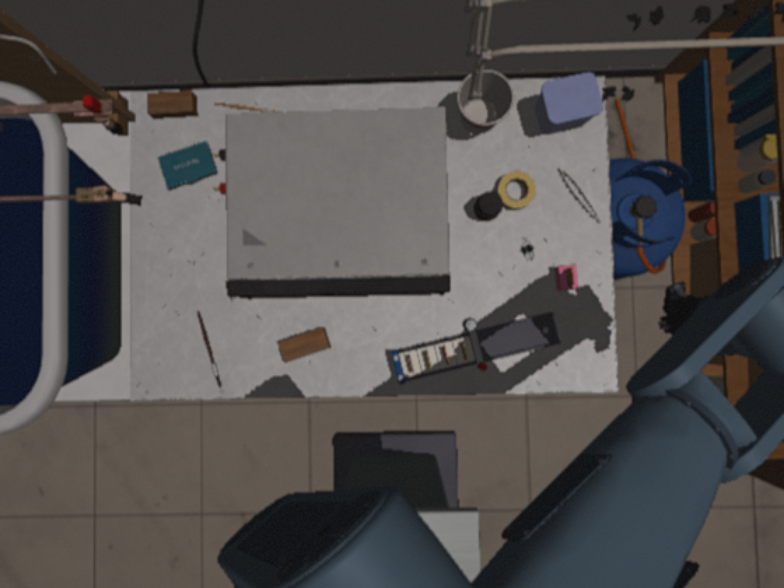

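The top crop shows the knob at (373,384), and the fully closed angle predicts (375,384). The row touches the blue stop, with the rear carrier's face at (324–346, 278–365) as predicted. The pink block and the other bystanders have not moved, and the robot is clear.

```bash
python3 -c "
from workcell import robot
print(robot.hand_in())"
```

```text
the job is handed in; nothing more can be done
None
```

I pushed all four carriers along the rail as one train until the front one was hard against the blue stop. I then pushed the red knob round until the keeper lay fully across the rail behind the last carrier. The job was handed in at about 12.5 s, and hand-in reports no verdict.

**Row:** pushing stopped with the wrist force at 20 N. The last top picture shows the row touching the stop with no visible gaps, and the rear face within about 1 mm of its home position.

**Keeper:** the finger stopped against the hard stop at 15 N. The knob's last pixel, (373,384), matches the one predicted for fully closed, (375,384).

**Other things:** the pink look-alike and the bystanders look unmoved in the last pictures. The gripper was backed well clear before hand-in.

**Disagreement:** the two cameras' rail positions differed by about 5 mm. I took the top camera's, which fitted the position where the row met the stop. No check failed.

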